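Sort the chromatography bench: columns, bottles and valve

TASK

Tidy the bench after the run: lay both steel columns flat side by side in the large white tray, along its length; stand the two amber bottles upright in the grey divided tray, one in each bay; and stand the check valve upright in the round metal dish. Set the columns and bottles down without dropping them or tipping a bottle over, and leave the computer mouse where it is.

Things in the scene. Friction and masses are not known exactly. Their poses are not given: they have to be found in the camera images.
- column_long: the longer of two steel chromatography columns lying on the bench: round tube 10 mm across, a hexagonal fitting (16 mm over flats, 20 mm long) at each end, 140 mm long overall, 100 mm of bare tube; 0.1 kg. Origin: middle of its length, on its axis, 8 mm above what it lies on (the tube clears that by 3 mm). x axis along the column. It lies on flats of its fittings and does not roll by itself
- column_short: the shorter steel column: same build and cross-section as column_long, 80 mm long overall with 40 mm of bare tube in the middle; about 0.06 kg. Origin: middle of its length, on its axis, 8 mm above what it lies on. x axis along the column
- bottle_large: the larger of two small closed amber glass bottles with a white cap and a paper label, standing upright: 42 mm in diameter, straight sides up to 52 mm, then a shoulder and neck, 85 mm tall; about 0.11 kg. Origin: centre of its underside; z axis up
- bottle_small: the smaller amber glass bottle, white cap, paper label: 34 mm in diameter, straight sides up to 43 mm, 70 mm tall; about 0.07 kg. Origin: centre of its underside; z axis up
- valve: pump check valve, a squat steel fitting standing upright: round body 26 mm in diameter and 24 mm tall with a 16 mm hexagon 8 mm tall on top, 32 mm in all; about 0.07 kg. Origin: centre of its underside; z axis up
- column_tray: the large shallow open undivided white plastic tray, for the columns; fixed to the bench. Outside 130 mm (x) by 180 mm (y), walls 4 mm thick and 14 mm tall, floor 4 mm thick; inside 122 by 172 mm. Origin: centre of its underside, on the bench; its long direction is its y axis
- bottle_tray: the smaller grey plastic tray with one cross wall making two equal bays, for the bottles; fixed. Outside 90 mm (x) by 150 mm (y), walls 5 mm thick and 22 mm tall, floor 5 mm thick; the cross wall (5 mm thick, top 19 mm up) runs along x at y = 0. Each bay is 80 mm (x) by 67 mm (y) inside, centred at y = +36 or -36 mm. Origin: centre of its underside, on the bench
- dish: the round bare-metal dish, for the valve; fixed to the bench. 112 mm across the rim, 104 mm across the foot, 18 mm tall, wall 3 mm and flat floor 3 mm thick. Origin: centre of its underside, on the bench
- mouse: a grey computer mouse lying on the bench among the things, 100 mm (x) by 58 mm (y), 34 mm tall: not part of the job. Origin: centre of its underside

How it is judged (in metres and radians):
At the end, for the whole second after the job is handed in: Both columns lie on the white tray's floor inside its walls, within 0.3 rad of its length; the bottles stand upright (0.12 rad) on the grey tray's floor, one per bay; the valve stands upright (0.15 rad) on the dish's floor within 40 mm of its centre; all five released and at rest (x of column_long in the frame of column_tray between -0.054 and 0.054 m and y of column_long in the frame of column_tray between -0.021 and 0.021 m and z of column_long in the frame of column_tray between 0.005 and 0.018 m and angle between the x axis of each of column_long, column_short and the y axis of column_tray, either way round below 0.3 rad and x of column_short in the frame of column_tray between -0.054 and 0.054 m and y of column_short in the frame of column_tray between -0.048 and 0.048 m and z of column_short in the frame of column_tray between 0.005 and 0.018 m and x of bottle_large in the frame of bottle_tray between -0.03 and 0.03 m and z of bottle_large in the frame of bottle_tray between -0.002 and 0.01 m and angle between each of bottle_large, bottle_small's own z axis and vertical below 0.12 rad and x of bottle_small in the frame of bottle_tray between -0.03 and 0.03 m and z of bottle_small in the frame of bottle_tray between -0.002 and 0.01 m and ((y of bottle_large in the frame of bottle_tray between 0.012 and 0.06 m and y of bottle_small in the frame of bottle_tray between -0.06 and -0.012 m) or (y of bottle_large in the frame of bottle_tray between -0.06 and -0.012 m and y of bottle_small in the frame of bottle_tray between 0.012 and 0.06 m)) and horizontal distance between valve and dish below 0.04 m and z of valve in the frame of dish between -0.002 and 0.01 m and angle between valve's own z axis and vertical below 0.15 rad and linear speed of each of column_long, column_short, bottle_large, bottle_small, valve below 0.02 m/s and angular speed of each of column_long, column_short, bottle_large, bottle_small, valve below 0.3 rad/s); the robot touches nothing.
It fails at once if the mouse is pushed more than 25 mm from where it lay (distance of mouse from where it was at the start of the episode above 0.025 m).
It fails at once if a bottle is tipped over (angle between any of bottle_large, bottle_small's own z axis and vertical above 0.8 rad).
It fails at once if a column or a bottle is dropped (falls free at more than 0.8 m/s, from about 30 mm) ((linear speed of column_long above 0.8 m/s and contact force between column_long and the fingers below 0.01 N) or (linear speed of column_short above 0.8 m/s and contact force between column_short and the fingers below 0.01 N) or (linear speed of bottle_large above 0.8 m/s and contact force between bottle_large and the fingers below 0.01 N) or (linear speed of bottle_small above 0.8 m/s and contact force between bottle_small and the fingers below 0.01 N)).
It also fails if it takes over 125 s, if anything falls off the work surface, if the arm or the gripper's body presses on something with over 40 N, if the wrist force passes 120 N, or if a joint passes its speed limit or range.

ROBOT

A 7-joint arm with a two-finger parallel gripper is mounted at the origin on the work surface. World frame = base frame: x ahead of the robot, y to its left, z up, the work surface at z = 0. Lengths are in m, angles in degrees, forces in N, time in s.
With the tool pointing down it reaches from about 0.4 to 0.85 m from the base axis. Payload 4.4 kg.
Tool frame: the origin (TCP) lies midway between the tips of the shut fingers; the grasp point (between the pads) lies 19 mm behind it (arm.tcp_to_grasp is the distance from the TCP to the grasp point, in m); z points along the fingers, y is the line along which they close (so a half turn about z gives the same grasp; the last joint's range is limited). The gripper opens to 94 mm and grips with 3 to 60 N. Pads are 16 mm wide; open, the fingers measure 119 mm over their backs; the gripper's body (75 mm by 177 mm) begins 78 mm behind the grasp point.
Start: joints at [-76.822, 36.005, 2.206, 86.941, -1.547, 57.084, -1.146], TCP at [0.189, 0.622, 0.205] pointing down, gripper open.
Joint ranges: [-175.42, 175.42], [-21.48, 121.26], [-71.46, 75.88], [10.55, 141.38], [-63.04, 243.04], [13.31, 113.54], [-168.57, 168.57]. Speed limits (degrees/s): [147.25, 147.25, 180, 180, 180, 180, 180].

INTERFACE

Orientations are given as [roll, pitch, yaw] about the fixed x, y, z axes, in that order (R = Rz(yaw) Ry(pitch) Rx(roll)).
In Python, from station import arm gives the robot as it stands.
- The arm moves only by the tool send_rows, never from a script. Its argument "steps" is a list that holds one entry, the list of rows, each a list of 4 numbers: the shift along the tool's x, y, z in cm, then the turn about the tool's z in rad. In form: [[[tx, ty, tz, twist], ...]]. A call has 1 to 8 rows; each row is the pose to reach, as a shift and turn from the pose commanded when the call began, along the tool's axes at that moment; what a row does not reach only later rows make up. A row lasts 1/12 s, in which the tool goes at most 41.7 mm and 7.16 degrees, less where a joint would pass 70% of its speed; a pose out of reach is approached as far as the arm can. A call with a gripper value outside its range is refused whole. "grip" is the closure, from -1 (fully open) to 1 (shut), set as the call begins (left out, the last holds). The fingers move at their own pace and stop on an object; "newtons" is the grip in N (left out, the last holds). Time passes only in rows, so rows that repeat a pose let the fingers close. It gives the time, the measured TCP pose, the force, the opening and the grip force at its end, in the units of the state.
- arm.get_state(): the state, without advancing time (a new reading comes with each control period).
- arm.capture(name): name is "side" or "top"; returns a dict with "color" (400x640x3 uint8, red, green, blue), "fx", "fy", "cx", "cy" (pixels), "k1" (the pictures are not rectified: a ray, as slopes to the right and down, at radius r is drawn at 1 + k1 r^2 times it, then the intrinsics apply), "T" (4x4, takes a point from camera to world coordinates). Camera axes: x right, y up, looking along -z (the intrinsics and any distortion apply to the point x, -y, -z); pixel columns grow to the right and rows downward; lengths in m; the calibration is good to about 2 mm. A picture is of the moment at which its call begins. There is no depth.
- arm.job_done(): hands the job in; it is judged then, once.
Trained networks look in the newest picture that a camera, given by its name, has taken for a name from the list of things; names that differ only in an ending like _2 or _b are one class to them, and where a whole thing is asked for, a point or a joint stands for the part that bears it (a point fixed in the world has none). Each returns a list of dicts, best first, with "confidence" (0 to 1); they miss things now and then, are a little off and sometimes report something else, mostly with a low value. They report only what shows in the picture. A call takes as long as a camera call.
- arm.find_in(camera, target): "location" ([x, y, z] in m, in the coordinates of the camera as it stood for that picture, good to about 4 mm: the middle of the surface that is visible of it).
- arm.masks_of(camera, target): "region" (400x640 bool, what is visible of it).
The state is a dict: "time_s": time; "joint_pos": joint angles; "qvel": joint speeds; "joint_efforts": joint torques, N m; "position": TCP position; "orientation": TCP orientation; "force": force on the tool from outside, world axes, zero at the start; "torque": the same for the moment, N m; "gripper_width": finger opening in m; "gripper_force": force on a finger pad.
Only numpy, scipy, OpenCV 4.12 (cv2) and the standard library are available. Lean on these libraries where they do the work, as an engineer would, in place of code of your own. Each camera call takes 0.05 s, during which the arm holds its last target. There are 200 camera calls.

## Working session

There is one attempt and no reset: what is moved stays moved. The work goes in short steps, Python scripts to look and compute and a tool call to move; the robot and the scene stay as the last step left them, time stands still between calls to the robot, and variables do not carry over. Pictures are saved under pics/ and viewed, at most 14 in all, crops included, and the job is handed in when it is done.

Besides the shell and the picture viewer there is one more tool, called after "Call:" in YAML: its name, and indented under it one key for each argument. send_rows: Moves the arm, as the interface text tells. Its arguments: {"type":"object","properties":{"steps":{"type":"array"},"grip":{"type":"number"},"newtons":{"type":"number"}},"required":["steps"]}

```bash
mkdir -p pics; ls; cat > h.py <<'E'
import numpy as np, cv2
from station import arm
from scipy.spatial.transform import Rotation as R
def snap(cam,fn=None):
    c=arm.capture(cam)
    if fn: cv2.imwrite('pics/'+fn,c['color'][:,:,::-1])
    return c
def pix2plane(c,u,v,z):
    K=np.array([[c['fx'],0,c['cx']],[0,c['fy'],c['cy']],[0,0,1]]);
    p=np.atleast_2d(np.column_stack([np.ravel(u),np.ravel(v)])).astype(float)
    d=(p-[c['cx'],c['cy']])/[c['fx'],c['fy']]
    s=d.copy()
    for _ in range(20): s=d/(1+c['k1']*(s**2).sum(1,keepdims=True))
    r=np.column_stack([s[:,0],-s[:,1],-np.ones(len(s))])@c['T'][:3,:3].T
    o=c['T'][:3,3]
    return o+r*((z-o[2])/r[:,2:])
def w(c,p): return c['T'][:3,:3]@np.array(p)+c['T'][:3,3]
E
python3 - <<'E'
from h import *
np.set_printoptions(precision=4,suppress=True)
N=['column_long','column_short','bottle_large','bottle_small','valve','column_tray','bottle_tray','dish','mouse']
for cam in ['top','side']:
    c=snap(cam,cam+'0.png'); print(cam,c['T'][:3,3],c['fx'])
    for n in N:
        f=arm.find_in(cam,n)
        print(n,[(np.round(w(c,x['location']),3).tolist(),round(x['confidence'],2)) for x in f[:3]])
s=arm.get_state(); print(s['position'],s['orientation'],s['time_s'],s['gripper_width'])
E
```

```text
pics
top [ 0.4096 -0.0046  1.2734] 479.30860649107734
column_long [([0.387, 0.254, 0.01], 0.74)]
column_short [([0.364, -0.263, 0.012], 0.66)]
bottle_large [([0.641, 0.208, 0.06], 0.72)]
bottle_small []
valve [([0.658, -0.221, 0.026], 0.6)]
column_tray [([0.503, -0.423, 0.001], 0.92)]
bottle_tray [([0.629, 0.003, 0.005], 0.85), ([0.389, 0.254, 0.009], 0.64)]
dish [([0.517, 0.407, 0.003], 0.63)]
mouse [([0.428, 0.085, 0.025], 0.92)]
side [-0.0716 -0.7736  0.9269] 463.25334339567956
column_long [([0.392, 0.251, 0.014], 0.52)]
column_short [([0.361, -0.27, 0.008], 0.53)]
bottle_large [([0.645, 0.202, 0.044], 0.58), ([0.47, -0.076, 0.038], 0.45)]
bottle_small [([0.471, -0.078, 0.039], 0.53)]
valve []
column_tray [([0.504, -0.432, 0.006], 0.98)]
bottle_tray [([0.638, 0.001, 0.005], 0.55)]
dish [([0.525, 0.413, 0.001], 0.87)]
mouse [([0.418, 0.077, 0.027], 0.62)]
[0.1895 0.6218 0.2055] [179.9994  -0.0021 163.0482] 1.0 0.09362669180074835
```

View pics/top0.png

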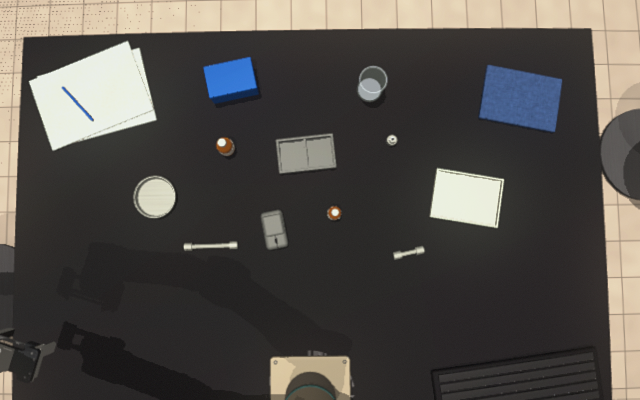

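View pics/side0.png

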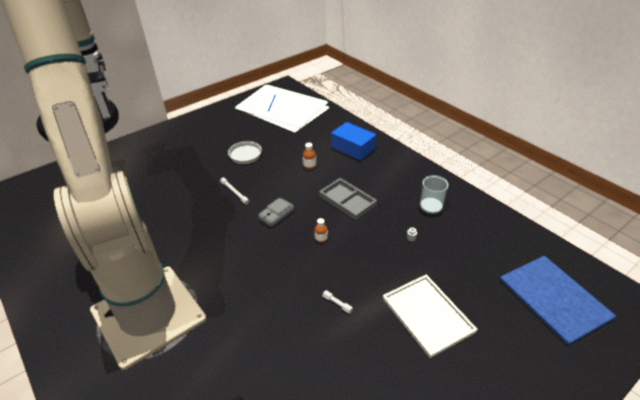

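```bash
python3 - <<'E'
from h import *
Z=dict(column_long=.012,column_short=.012,bottle_large=.08,bottle_small=.066,valve=.03,column_tray=.008,bottle_tray=.012,dish=.012,mouse=.02)
for cam in ['top','side']:
    c=snap(cam)
    for n in Z:
        for m in arm.masks_of(cam,n)[:2]:
            v,u=np.nonzero(m['region']); p=pix2plane(c,u,v,Z[n])[:,:2].astype(np.float32)
            (cx,cy),(a,b),t=cv2.minAreaRect(p)
            if a<b: a,b,t=b,a,t+90
            pm=p.mean(0)
            print(cam,n,round(m['confidence'],2),'n',len(u),'rect %.4f %.4f len %.3f wid %.3f axis %.1f'%(cx,cy,a,b,(t+90)%180-90),'mean',pm.round(4),'px',u.mean().round(),v.mean().round())
E
```

```text
top column_long 0.67 n 241 rect 0.3869 0.2566 len 0.140 wid 0.016 axis -89.4 mean [0.388  0.2595] px 209.0 246.0
top column_short 0.47 n 161 rect 0.3642 -0.2623 len 0.082 wid 0.018 axis -78.7 mean [ 0.3641 -0.2631] px 408.0 253.0
top bottle_large 0.64 n 263 rect 0.6401 0.2054 len 0.049 wid 0.039 axis 44.4 mean [0.64   0.2051] px 225.0 146.0
top bottle_small 0.52 n 152 rect 0.4682 -0.0682 len 0.033 wid 0.030 axis 89.2 mean [ 0.468  -0.0677] px 334.0 213.0
top column_tray 0.82 n 3398 rect 0.5071 -0.4221 len 0.184 wid 0.133 axis 80.0 mean [ 0.5068 -0.4221] px 466.0 198.0
top bottle_tray 0.92 n 1968 rect 0.6301 0.0018 len 0.151 wid 0.094 axis -84.8 mean [0.6299 0.0018] px 306.0 154.0
top bottle_tray 0.64 n 279 rect 0.6545 0.2173 len 0.054 wid 0.043 axis 44.4 mean [0.6544 0.2171] px 225.0 146.0
top dish 0.78 n 1371 rect 0.5206 0.4060 len 0.109 wid 0.109 axis 44.7 mean [0.5206 0.4068] px 154.0 197.0
top mouse 0.98 n 806 rect 0.4296 0.0876 len 0.099 wid 0.057 axis 10.2 mean [0.4297 0.0875] px 274.0 229.0
side column_long 0.53 n 138 rect 0.3895 0.2552 len 0.147 wid 0.016 axis -89.0 mean [0.3
[... 346 characters left out ...]
.4508 -0.098 ] px 321.0 231.0
side valve 0.6 n 117 rect 0.6513 -0.2340 len 0.050 wid 0.026 axis 42.6 mean [ 0.6513 -0.2351] px 411.0 235.0
side column_tray 0.41 n 191 rect 0.3680 -0.2625 len 0.085 wid 0.019 axis -79.9 mean [ 0.368  -0.2653] px 338.0 302.0
side bottle_tray 0.75 n 1295 rect 0.6336 0.0029 len 0.169 wid 0.108 axis -85.3 mean [ 6.326e-01 -3.000e-04] px 348.0 199.0
side dish 0.74 n 4000 rect 0.5074 -0.4227 len 0.187 wid 0.137 axis 80.0 mean [ 0.5053 -0.4279] px 429.0 315.0
side dish 0.66 n 528 rect 0.5234 0.4065 len 0.116 wid 0.105 axis 49.8 mean [0.5226 0.4042] px 245.0 152.0
side mouse 0.92 n 589 rect 0.4302 0.0844 len 0.104 wid 0.077 axis 8.4 mean [0.4304 0.0822] px 277.0 212.0
```

The top view shows the dish at (154,197), the white tray at (466,198) and the grey tray at (306,154). The bottles are at (225,146) and (334,213), the valve at (392,140), the columns at (210,246) and (408,253), and the mouse at (274,229). The side view agrees with this. Next I fit silhouettes to the round parts and compute the first move.

```bash
cat >> h.py <<'E'
def proj(c,P):
    q=(P-c['T'][:3,3])@c['T'][:3,:3]
    s=np.column_stack([q[:,0],-q[:,1]])/-q[:,2:]
    s=s*(1+c['k1']*(s**2).sum(1,keepdims=True))
    return s*[c['fx'],c['fy']]+[c['cx'],c['cy']]
PROF=dict(bottle_large=[(.021,0),(.021,.052),(.012,.065),(.012,.085)],bottle_small=[(.017,0),(.017,.043),(.010,.053),(.010,.070)],
 valve=[(.013,0),(.013,.024),(.009,.024),(.009,.032)],dish=[(.052,0),(.056,.018)])
def fit(views,name,x0,z0=0):
    from scipy.optimize import minimize
    a=np.linspace(0,2*np.pi,40)
    def cost(x):
        t=0
        for c,m in views:
            S=8; im=np.zeros((400*S//4,640*S//4),np.uint8)
            rings=[np.column_stack([x[0]+r*np.cos(a),x[1]+r*np.sin(a),0*a+z+z0]) for r,z in PROF[name]]
            big=np.zeros((1600,2560),np.uint8)
            for p,q in zip(rings,rings[1:]):
                h=cv2.convexHull(((proj(c,np.vstack([p,q]))+.5)*4*16).astype(np.int32)); cv2.fillConvexPoly(big,h,1,shift=4)
            f=cv2.resize(big.astype(np.float32),(640,400),interpolation=cv2.INTER_AREA)
            t+=1-np.minimum(f,m).sum()/np.maximum(f,m).sum()
        return t
    r=minimize(cost,x0,method='Nelder-Mead',options=dict(initial_simplex=[x0,[x0[0]+.01,x0[1]],[x0[0],x0[1]+.01]],xatol=1e-4,fatol=1e-4))
    return r.x.round(4),round(r.fun,3)
def go(x,y,z,yaw):
    s=arm.get_state(); Rm=R.from_euler('xyz',s['orientation'],degrees=True).as_matrix()
    d=Rm.T@(np.array([x,y,z])-s['position'])*100
    tw=-np.radians((yaw-s['orientation'][2]+180)%360-180)
    print('t %.1f'%s['time_s'],s['position'].round(4),np.round(s['orientation'],1),'w %.4f'%s['gripper_width'],'F',s['gripper_force'],'-> shift',d.round(2),'twist %.3f'%tw)
E
python3 - <<'E'
from h import *
X=dict(bottle_large=(.63,.2),bottle_small=(.46,-.072),valve=(.655,-.226),dish=(.521,.406))
V={n:{} for n in X}
for cam in ['top','side']:
    c=snap(cam)
    for n in X:
        for m in arm.masks_of(cam,n):
            if m['region'].sum()<1800: V[n][cam]=(c,m['region'].astype(np.float32));break
for n in X:
    print(n,{k:fit([v],n,X[n]) for k,v in V[n].items()},fit(list(V[n].values()),n,X[n]))
go(.387,.255,.12,90.6)
E
```

```text
bottle_large {'top': (array([0.6504, 0.2145]), np.float64(0.145)), 'side': (array([0.6525, 0.2163]), np.float64(0.137))} (array([0.6503, 0.2136]), np.float64(0.293))
bottle_small {'top': (array([ 0.4701, -0.0698]), np.float64(0.092)), 'side': (array([ 0.472 , -0.0699]), np.float64(0.141))} (array([ 0.4708, -0.0705]), np.float64(0.247))
valve {'top': (array([ 0.6636, -0.224 ]), np.float64(0.108))} (array([ 0.6636, -0.224 ]), np.float64(0.108))
dish {'top': (array([0.5206, 0.4058]), np.float64(0.044)), 'side': (array([0.5224, 0.4076]), np.float64(0.041))} (array([0.5212, 0.4061]), np.float64(0.096))
t 2.5 [0.1894 0.6218 0.2055] [180.   -0.  163.1] w 0.0940 F 0.0 -> shift [-29.59 -29.33   8.55] twist 1.264
```

Call:
send_rows:
  steps:
    - [[-2.3, -2.25, 0.65, 0.11], [-4.6, -4.5, 1.3, 0.22], [-6.9, -6.8, 2.0, 0.33], [-9.15, -9.05, 2.65, 0.44], [-11.4, -11.3, 3.3, 0.55], [-13.7, -13.6, 4.0, 0.66], [-16.0, -15.8, 4.65, 0.77], [-18.3, -18.1, 5.3, 0.875]]
  grip: -0.3
  newtons: 30

```text
time_s: 3.17
position: [0.3124, 0.3943, 0.1525]
orientation: [180.0, -0.0, 112.6]
force: [0.0, 0.2, 0.6]
gripper_width: 0.0609
gripper_force: 0.0
```

Call:
send_rows:
  steps:
    - [[-2.7, 0.25, 0.5, 0.07], [-5.4, 0.5, 1.0, 0.14], [-8.1, 0.75, 1.6, 0.21], [-10.8, 1.0, 2.1, 0.28], [-13.5, 1.3, 2.7, 0.34], [-15.8, 1.5, 3.2, 0.39], [-15.8, 1.5, 3.2, 0.39], [-15.8, 1.5, 3.2, 0.39]]

```text
time_s: 3.83
position: [0.3877, 0.2547, 0.1205]
orientation: [180.0, 0.0, 90.4]
force: [0.7, 1.1, 0.4]
gripper_width: 0.0611
gripper_force: 0.0
```

```bash
python3 - <<'E'
from h import *
go(.388,.256,.003,90.8)
E
```

```text
t 3.8 [0.3877 0.2547 0.1205] [180.    0.   90.4] w 0.0611 F 0.0 -> shift [ 0.13  0.03 11.75] twist -0.006
```

Call:
send_rows:
  steps:
    - [[0.1, 0, 2.5, 0], [0.1, 0, 5, 0], [0.1, 0, 7.5, 0], [0.1, 0, 9.5, 0], [0.1, 0, 10.8, 0], [0.1, 0, 11.4, 0], [0.1, 0, 11.7, 0], [0.1, 0, 11.7, 0]]

```text
time_s: 4.5
position: [0.3868, 0.2575, 0.0034]
orientation: [-180.0, -0.0, 90.7]
force: [-0.4, 0.6, 0.2]
gripper_width: 0.0614
gripper_force: 0.0
```

Call:
send_rows:
  steps:
    - [[0, 0, 0, 0], [0, 0, 0, 0], [0, 0, 0, 0], [0, 0, 0, 0], [0, 0, 0, 0], [0, 0, 0, 0], [0, 0, 0, 0], [0, 0, 0, 0]]
  grip: 1

```text
time_s: 5.17
position: [0.3879, 0.2568, 0.0036]
orientation: [179.9, -0.0, 90.6]
force: [1.5, -0.0, 0.6]
gripper_width: 0.0112
gripper_force: 0.6
```

Call:
send_rows:
  steps:
    - [[0, 0, 0, 0], [0, 0, 0, 0], [0, 0, 0, 0], [0, 0, -0.5, 0], [0, 0, -1.5, 0], [0, 0, -3, 0], [0, 0, -5, 0], [0, 0, -5, 0]]

```text
time_s: 5.83
position: [0.3874, 0.2572, 0.0557]
orientation: [179.9, -0.1, 90.6]
force: [0.3, 0.5, -1.6]
gripper_width: 0.0091
gripper_force: 30.0
```

Call:
send_rows:
  steps:
    - [[-1, 0.1, -2, 0], [-3, 0.4, -4, 0], [-6, 0.8, -6, 0], [-9.5, 1.2, -7.5, 0], [-13, 1.7, -7.5, 0], [-16.5, 2.1, -7.5, 0], [-20, 2.6, -7.5, 0], [-23.5, 3, -7.5, 0]]

```text
time_s: 6.5
position: [0.4185, 0.0207, 0.1281]
orientation: [-179.9, -0.0, 90.6]
force: [0.1, -0.7, -1.9]
gripper_width: 0.0091
gripper_force: 30.0
```

Call:
send_rows:
  steps:
    - [[-3.5, 0.5, 0, 0], [-7, 0.9, 0, 0], [-10.5, 1.4, 0, 0], [-14, 1.8, 0, 0], [-17.5, 2.3, 0, 0], [-21, 2.7, 0, 0], [-24.5, 3.2, 0, 0], [-28, 3.6, 0, 0]]

```text
time_s: 7.17
position: [0.4574, -0.2586, 0.1276]
orientation: [-179.9, -0.1, 90.6]
force: [0.7, -0.1, -1.4]
gripper_width: 0.0089
gripper_force: 30.0
```

Call:
send_rows:
  steps:
    - [[-3.5, 0.5, 0, 0.03], [-7, 0.9, 0, 0.06], [-10.5, 1.4, 0, 0.1], [-13.5, 1.8, 0, 0.14], [-15.5, 2.1, 0, 0.17], [-16, 2.1, 0, 0.185], [-16, 2.1, 0, 0.185], [-16, 2.1, 0, 0.185]]

```text
time_s: 7.83
position: [0.4802, -0.4154, 0.1273]
orientation: [-179.9, -0.2, 80.0]
force: [0.3, 0.8, -1.5]
gripper_width: 0.0091
gripper_force: 30.0
```

```bash
python3 - <<'E'
from h import *
snap('side','s1.png')
for m in arm.masks_of('side','column_long')[:2]: print(m['confidence'],m['region'].sum())
go(.4814,-.4175,.009,80)
E
```

```text
0.46 170
0.16 3563
t 7.9 [ 0.481  -0.4148  0.1279] [-1.799e+02 -1.000e-01  8.010e+01] w 0.0090 F 29.993099570274353 -> shift [-0.28  0.1  11.89] twist 0.002
```

Call:
send_rows:
  steps:
    - [[-0.2, 0, 2.5, 0], [-0.3, 0.1, 5, 0], [-0.3, 0.1, 7.5, 0], [-0.3, 0.1, 9.5, 0], [-0.3, 0.1, 10.8, 0], [-0.3, 0.1, 11.5, 0], [-0.3, 0.1, 11.8, 0], [-0.3, 0.1, 12.0, 0]]

```text
time_s: 8.6
position: [0.4817, -0.4205, 0.0088]
orientation: [180.0, 0.0, 80.0]
force: [0.2, 0.3, -0.0]
gripper_width: 0.0089
gripper_force: 30.0
```

Call:
send_rows:
  steps:
    - [[0, 0, 0, 0], [0, 0, 0, 0], [0, 0, 0, 0]]

```text
time_s: 8.85
position: [0.4818, -0.4211, 0.0095]
orientation: [179.9, 0.0, 80.0]
force: [-0.7, 1.2, -0.9]
gripper_width: 0.0089
gripper_force: 30.0
```

Call:
send_rows:
  steps:
    - [[0, 0, 0.1, 0], [0, 0, 0.15, 0], [0, 0, 0.15, 0]]

```text
time_s: 9.1
position: [0.4816, -0.4209, 0.0077]
orientation: [179.9, 0.0, 80.0]
force: [-0.2, 0.7, 3.7]
gripper_width: 0.0093
gripper_force: 30.0
```

Call:
send_rows:
  steps:
    - [[0, 0, 0, 0], [0, 0, 0, 0], [0, 0, 0, 0], [0, 0, 0, 0], [0, 0, 0, 0]]
  grip: 0.4

```text
time_s: 9.52
position: [0.4812, -0.4206, 0.0068]
orientation: [-180.0, -0.0, 80.0]
force: [0.1, -0.1, -0.5]
gripper_width: 0.0282
gripper_force: 0.0
```

Call:
send_rows:
  steps:
    - [[0, 0, -0.5, 0], [0, 0, -1.5, 0], [0, 0, -3.5, 0], [0, 0, -6, 0], [0, 0, -8.5, 0], [0, 0, -9.5, 0], [0, 0, -9.5, 0]]

```text
time_s: 10.1
position: [0.4829, -0.4222, 0.1054]
orientation: [179.7, 0.2, 80.0]
force: [-0.3, -0.6, -0.6]
gripper_width: 0.0285
gripper_force: 0.0
```

```bash
python3 - <<'E'
from h import *
go(.365,-.264,.10,101)
E
```

```text
t 10.1 [ 0.4829 -0.4222  0.1054] [179.7   0.2  80. ] w 0.0285 F 0.0 -> shift [ 13.53 -14.37   0.42] twist -0.367
```

Call:
send_rows:
  steps:
    - [[1.5, -1.6, 0, -0.05], [4, -4.2, 0, -0.12], [6.5, -6.9, 0, -0.19], [9, -9.6, 0, -0.26], [11.5, -12.2, 0, -0.33], [13, -13.8, 0, -0.365], [13.5, -14.3, 0, -0.365], [13.5, -14.3, 0, -0.365]]
  grip: -0.3

```text
time_s: 10.77
position: [0.3626, -0.261, 0.1015]
orientation: [-179.9, -0.1, 100.9]
force: [-0.3, 0.1, -1.1]
gripper_width: 0.061
gripper_force: 0.0
```

Call:
send_rows:
  steps:
    - [[0, 0, 2, 0], [0, 0, 4.5, 0], [0, 0, 7, 0], [0, 0, 8.5, 0], [0, 0, 9.3, 0], [0, 0, 9.7, 0], [0, 0, 9.85, 0], [0, 0, 9.85, 0]]

```text
time_s: 11.43
position: [0.3649, -0.2644, 0.0022]
orientation: [-180.0, 0.1, 100.8]
force: [-1.0, 0.9, 1.0]
gripper_width: 0.0612
gripper_force: 0.0
```

```bash
python3 - <<'E'
from h import *
go(.365,-.264,.0035,101)
snap('top','t2.png')
for n in ['column_short','column_long']:
  c=snap('top'); 
  for m in arm.masks_of('top',n)[:2]:
    v,u=np.nonzero(m['region']); p=pix2plane(c,u,v,.012)[:,:2].astype(np.float32); print(n,m['confidence'],cv2.minAreaRect(p),len(u))
E
```

```text
t 11.4 [ 0.3649 -0.2644  0.0022] [-1.800e+02  1.000e-01  1.008e+02] w 0.0612 F 0.0 -> shift [ 0.03  0.02 -0.13] twist -0.003
column_long 0.48 ((0.477102130651474, -0.4194148778915405), (0.14485320448875427, 0.0187922902405262), 80.18342590332031) 275
```

Call:
send_rows:
  steps:
    - [[0, 0, 0, 0], [0, 0, 0, 0], [0, 0, 0, 0], [0, 0, 0, 0], [0, 0, 0, 0], [0, 0, 0, 0], [0, 0, 0, 0], [0, 0, 0, 0]]
  grip: 1

```text
time_s: 12.35
position: [0.3642, -0.2628, 0.0035]
orientation: [180.0, 0.0, 100.9]
force: [0.5, 0.3, -0.5]
gripper_width: 0.0112
gripper_force: 0.3
```

Call:
send_rows:
  steps:
    - [[0, 0, 0, 0], [0, 0, 0, 0], [0, 0, 0, 0], [0, 0, -0.5, 0], [0, 0, -2, 0], [0, 0, -4.5, 0], [0, 0, -7, 0], [0, 0, -7.5, 0]]

```text
time_s: 13.02
position: [0.3647, -0.2637, 0.0812]
orientation: [179.9, 0.2, 100.9]
force: [0.0, -0.3, -0.2]
gripper_width: 0.0093
gripper_force: 30.0
```

```bash
python3 - <<'E'
from h import *
go(.5326,-.4265,.08,80)
E
```

```text
t 13.0 [ 0.3647 -0.2637  0.0812] [179.9   0.2 100.9] w 0.0093 F 29.9995556473732 -> shift [-19.15  13.43   0.21] twist 0.364
```

Call:
send_rows:
  steps:
    - [[-1.5, 1, 0, 0.03], [-4.2, 3, 0, 0.09], [-7, 5, 0, 0.15], [-10, 7, 0, 0.21], [-13, 9.1, 0, 0.27], [-16, 11.2, 0, 0.33], [-18.5, 13, 0, 0.36], [-19.2, 13.4, 0, 0.364]]

```text
time_s: 13.68
position: [0.535, -0.4289, 0.0775]
orientation: [179.9, 0.2, 80.0]
force: [-0.2, 0.5, -1.5]
gripper_width: 0.009
gripper_force: 30.0
```

Call:
send_rows:
  steps:
    - [[0, 0, 0, 0], [0, 0, 1.5, 0], [0, 0, 3.5, 0], [0, 0, 5.3, 0], [0, 0, 6.3, 0], [0, 0, 6.8, 0], [0, 0, 7.0, 0], [0, 0, 7.15, 0]]

```text
time_s: 14.35
position: [0.5309, -0.4252, 0.0075]
orientation: [-179.9, -0.1, 80.0]
force: [-3.9, 4.3, 9.7]
gripper_width: 0.009
gripper_force: 30.0
```

Call:
send_rows:
  steps:
    - [[0, 0, 0, 0], [0, 0, 0, 0]]

```text
time_s: 14.52
position: [0.5324, -0.4267, 0.008]
orientation: [179.9, 0.1, 80.0]
force: [-0.2, 0.4, -0.4]
gripper_width: 0.0091
gripper_force: 30.0
```

Call:
send_rows:
  steps:
    - [[0, 0, 0.05, 0], [0, 0, 0.05, 0], [0, 0, 0.05, 0], [0, 0, 0.05, 0], [0, 0, 0.05, 0]]
  grip: 0.4

```text
time_s: 14.93
position: [0.5319, -0.4261, 0.0066]
orientation: [180.0, 0.0, 80.0]
force: [0.5, 1.1, 0.8]
gripper_width: 0.0284
gripper_force: 0.0
```

Call:
send_rows:
  steps:
    - [[0, 0, -0.5, 0], [0, 0, -1.5, 0], [0, 0, -3.5, 0], [0, 0, -6, 0], [0, 0, -8.5, 0], [0, 0, -9.3, 0], [0, 0, -9.3, 0]]

```text
time_s: 15.52
position: [0.5332, -0.4276, 0.1028]
orientation: [179.7, 0.2, 80.0]
force: [-0.9, 0.0, -1.3]
gripper_width: 0.0279
gripper_force: 0.0
```

```bash
python3 - <<'E'
from h import *
go(.6636,-.224,.10,90)
E
```

```text
t 15.5 [ 0.5332 -0.4276  0.1028] [179.7   0.2  80. ] w 0.0279 F 0.0 -> shift [22.31  9.32  0.26] twist -0.174
```

Call:
send_rows:
  steps:
    - [[1.5, 0.6, 0, -0.02], [5, 2.1, 0, -0.05], [8.5, 3.6, 0, -0.08], [12, 5, 0, -0.11], [15.5, 6.5, 0, -0.14], [19, 7.9, 0, -0.165], [21.5, 9, 0, -0.174], [22.2, 9.3, 0, -0.174]]
  grip: -0.4

```text
time_s: 16.18
position: [0.6649, -0.2135, 0.0966]
orientation: [-179.9, -0.4, 90.6]
force: [0.6, 0.8, -0.4]
gripper_width: 0.0659
gripper_force: 0.0
```

```bash
python3 - <<'E'
from h import *
c=snap('top','t3.png'); s=snap('side','s3.png')
for n in ['column_short','column_long','valve']:
 for cam,c in (('top',c),('side',s)):
  for m in arm.masks_of(cam,n)[:2]:
    if n=='valve': print(cam,fit([(c,m['region'].astype(np.float32))],n,(.66,-.225)));continue
    v,u=np.nonzero(m['region']); p=pix2plane(c,u,v,.016)[:,:2].astype(np.float32); print(cam,n,m['confidence'],cv2.minAreaRect(p),len(u))
go(.6636,-.224,.004,90)
cv2.imwrite('pics/m3.png',np.hstack([cv2.resize(cv2.imread('pics/t3.png')[120:280,380:540],(400,400)),cv2.resize(cv2.imread('pics/s3.png')[200:360,340:500],(400,400))]))
E
```

```text
top column_short 0.56 ((0.5284273624420166, -0.42627260088920593), (0.08396740257740021, 0.020050648599863052), 80.49427795410156) 176
side column_short 0.45 ((0.5287566781044006, -0.4288424551486969), (0.08412931859493256, 0.017864206805825233), 80.10296630859375) 198
top column_long 0.61 ((0.8609107732772827, -0.2560540735721588), (0.02794339321553707, 0.14514416456222534), 35.7926025390625) 235
side column_long 0.87 ((0.47854045033454895, -0.42051321268081665), (0.14372064173221588, 0.01852508634328842), 80.62777709960938) 343
side (array([ 0.6653, -0.2248]), np.float64(0.083))
t 16.6 [ 0.6606 -0.2257  0.0995] [-180.     0.    89.8] w 0.0656 F 0.0 -> shift [0.18 0.31 9.55] twist -0.003
```

View pics/m3.png

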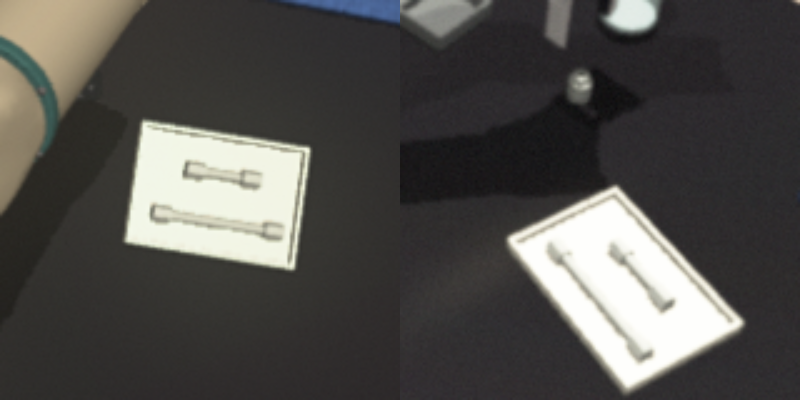

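Both columns lie flat and parallel in the white tray, at about (155..285, 165..240) in the left crop. The valve stands at (580,87) in the right crop. Next I pick the valve.

Call:
send_rows:
  steps:
    - [[0.1, 0.2, 2, 0], [0.1, 0.2, 4.5, 0], [0.1, 0.2, 7, 0], [0.1, 0.2, 8.5, 0], [0.1, 0.2, 9.2, 0], [0.1, 0.2, 9.5, 0], [0.1, 0.2, 9.5, 0], [0.1, 0.2, 9.5, 0]]

```text
time_s: 17.25
position: [0.6646, -0.2232, 0.0057]
orientation: [179.9, 0.1, 90.0]
force: [0.8, -0.2, -0.2]
gripper_width: 0.0656
gripper_force: 0.0
```

Call:
send_rows:
  steps:
    - [[0, 0, 0, 0], [0, 0, 0, 0], [0, 0, 0, 0], [0, 0, 0, 0], [0, 0, 0, 0], [0, 0, 0, 0], [0, 0, 0, 0], [0, 0, 0, 0]]
  grip: 1

```text
time_s: 17.92
position: [0.6642, -0.2225, 0.0047]
orientation: [180.0, 0.0, 90.0]
force: [0.5, 0.3, 0.8]
gripper_width: 0.0249
gripper_force: 30.0
```

Call:
send_rows:
  steps:
    - [[0, 0, 0, 0], [0, 0, 0, 0], [0, 0, -0.5, 0], [0, 0, -2, 0], [0, 0, -4.5, 0], [0, 0, -7.5, 0], [0, 0, -11, 0], [0, 0, -12.5, 0]]

```text
time_s: 18.58
position: [0.6655, -0.2241, 0.1353]
orientation: [179.7, 0.2, 90.0]
force: [1.4, -1.0, -0.1]
gripper_width: 0.0255
gripper_force: 30.0
```

```bash
python3 - <<'E'
from h import *
go(.5212,.4061,.128,90)
E
```

```text
t 18.6 [ 0.6655 -0.2241  0.1353] [179.7   0.2  90. ] w 0.0255 F 29.999662935733795 -> shift [ 63.02 -14.47   0.47] twist -0.000
```

Call:
send_rows:
  steps:
    - [[1, -0.2, 0, 0], [3.5, -0.8, 0, 0], [7, -1.6, 0, 0], [10.5, -2.4, 0, 0], [14, -3.2, 0, 0], [17.5, -4, 0, 0], [21, -4.8, 0, 0], [24.5, -5.6, 0, 0]]

```text
time_s: 19.25
position: [0.6058, 0.025, 0.1288]
orientation: [-179.9, -0.0, 90.0]
force: [0.6, 0.5, -1.3]
gripper_width: 0.0256
gripper_force: 30.0
```

Call:
send_rows:
  steps:
    - [[3.5, -0.8, 0, 0], [7, -1.6, 0, 0], [10.5, -2.4, 0, 0], [14, -3.2, 0, 0], [17.5, -4, 0, 0], [21, -4.8, 0, 0], [24.5, -5.6, 0, 0], [28, -6.4, 0, 0]]

```text
time_s: 19.92
position: [0.5415, 0.3045, 0.1288]
orientation: [-179.9, 0.0, 90.0]
force: [0.6, -0.5, -0.4]
gripper_width: 0.0255
gripper_force: 30.0
```

Call:
send_rows:
  steps:
    - [[3.5, -0.8, 0, 0], [6.5, -1.5, 0, 0], [9, -2.1, 0, 0], [10.2, -2.4, 0, 0], [10.5, -2.4, 0, 0], [10.5, -2.4, 0, 0], [10.5, -2.4, 0, 0]]

```text
time_s: 20.5
position: [0.5205, 0.4049, 0.1294]
orientation: [180.0, 0.1, 89.9]
force: [0.3, -0.2, -0.4]
gripper_width: 0.0253
gripper_force: 30.0
```

```bash
python3 - <<'E'
from h import *
go(.5212,.4061,.008,90)
E
```

```text
t 20.5 [0.5205 0.4049 0.1294] [1.80e+02 1.00e-01 8.99e+01] w 0.0253 F 29.99969244003296 -> shift [ 0.14  0.06 12.14] twist -0.003
```

Call:
send_rows:
  steps:
    - [[0.1, 0, 2.5, 0], [0.1, 0, 5.5, 0], [0.1, 0, 8.5, 0], [0.1, 0, 10.5, 0], [0.1, 0, 11.4, 0], [0.1, 0, 11.8, 0], [0.1, 0, 12.1, 0], [0.1, 0, 12.2, 0]]

```text
time_s: 21.17
position: [0.5211, 0.408, 0.0084]
orientation: [179.9, -0.0, 89.9]
force: [-0.3, 0.1, 0.2]
gripper_width: 0.0252
gripper_force: 30.0
```

Call:
send_rows:
  steps:
    - [[0, 0, 0, 0], [0, 0, 0, 0], [0, 0, 0, 0]]

```text
time_s: 21.42
position: [0.5204, 0.409, 0.0085]
orientation: [179.9, -0.1, 90.0]
force: [1.2, -1.1, -1.5]
gripper_width: 0.0251
gripper_force: 30.0
```

Call:
send_rows:
  steps:
    - [[0, 0, 0.05, 0], [0, 0, 0.1, 0], [0, 0, 0.1, 0]]

```text
time_s: 21.67
position: [0.5202, 0.409, 0.0076]
orientation: [180.0, -0.1, 90.0]
force: [-0.9, -0.4, 5.3]
gripper_width: 0.0256
gripper_force: 30.0
```

Call:
send_rows:
  steps:
    - [[0, 0, 0, 0], [0, 0, 0, 0], [0, 0, 0, 0], [0, 0, 0, 0], [0, 0, 0, 0], [0, 0, 0, 0]]
  grip: -0.05

```text
time_s: 22.17
position: [0.5198, 0.4085, 0.0063]
orientation: [-180.0, 0.0, 90.0]
force: [-0.3, 0.2, -0.5]
gripper_width: 0.0492
gripper_force: 0.0
```

Call:
send_rows:
  steps:
    - [[0, 0, -0.5, 0], [0, 0, -1.5, 0], [0, 0, -4, 0], [0, 0, -7, 0], [0, 0, -10, 0], [0, 0, -12.5, 0], [0, 0, -13.3, 0], [0, 0, -13.3, 0]]

```text
time_s: 22.83
position: [0.5215, 0.4093, 0.1427]
orientation: [179.8, -0.2, 90.0]
force: [0.8, -0.8, -0.6]
gripper_width: 0.049
gripper_force: 0.0
```

```bash
python3 - <<'E'
from h import *
go(.651,.2145,.14,95)
E
```

```text
t 22.8 [0.5215 0.4093 0.1427] [179.8  -0.2  90. ] w 0.0490 F 0.0 -> shift [-19.48  12.95   0.26] twist -0.087
```

Call:
send_rows:
  steps:
    - [[-1.5, 1, 0, -0.01], [-4.5, 3, 0, -0.03], [-7.5, 5, 0, -0.05], [-10.5, 7, 0, -0.07], [-13.5, 9, 0, -0.087], [-16.5, 11, 0, -0.087], [-19, 12.7, 0, -0.087], [-19.5, 13, 0, -0.087]]
  grip: -0.7

```text
time_s: 23.5
position: [0.6522, 0.2052, 0.1384]
orientation: [180.0, 0.3, 94.5]
force: [0.5, -1.7, -0.4]
gripper_width: 0.08
gripper_force: 0.0
```

Call:
send_rows:
  steps:
    - [[0, 0, 0, 0], [0, 0, 0, 0]]

```text
time_s: 23.67
position: [0.6487, 0.2142, 0.138]
orientation: [-179.8, -0.0, 95.0]
force: [-0.2, 0.7, 0.6]
gripper_width: 0.0797
gripper_force: 0.0
```

```bash
python3 - <<'E'
from h import *
c=snap('top','t4.png'); s=snap('side','s4.png')
for n,x0 in (('valve',(.521,.408)),('bottle_large',(.651,.2145))):
 for cam,k in (('top',c),('side',s)):
  for m in arm.masks_of(cam,n)[:1]:
    print(n,cam,fit([(k,m['region'].astype(np.float32))],n,x0,.003 if n=='valve' else 0))
go(.651,.2145,.025,95)
cv2.imwrite('pics/m4.png',np.hstack([cv2.resize(cv2.imread('pics/t4.png')[120:240,120:240],(400,400)),cv2.resize(cv2.imread('pics/s4.png')[100:220,220:340],(400,400))]))
E
```

```text
valve side (array([0.5197, 0.4073]), np.float64(0.233))
bottle_large side (array([0.654 , 0.2183]), np.float64(0.089))
t 24.0 [0.6491 0.2153 0.1393] [-180.    -0.    95.1] w 0.0800 F 0.0 -> shift [-0.1   0.19 11.43] twist 0.002
```

View pics/m4.png

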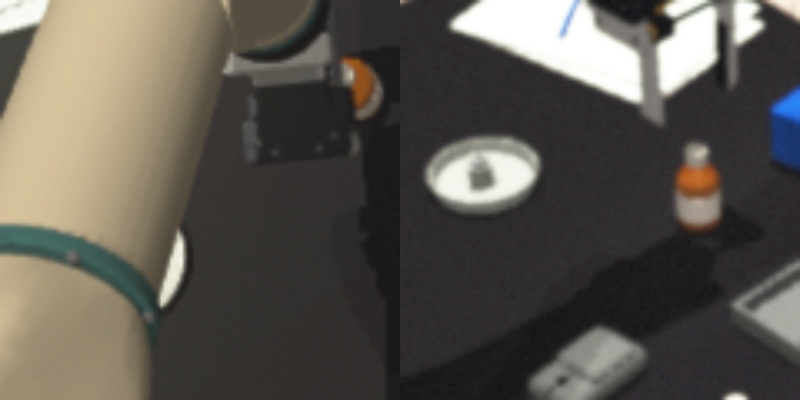

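The valve stands upright in the middle of the dish at (480,172) in the right crop. The large bottle at (697,190) is below the open gripper. Now I descend on it.

Call:
send_rows:
  steps:
    - [[0, 0.25, 2, 0], [0, 0.25, 4.5, 0], [0, 0.25, 7, 0], [0, 0.25, 9, 0], [0, 0.25, 10.5, 0], [0, 0.25, 11.2, 0], [0, 0.25, 11.4, 0], [0, 0.25, 11.4, 0]]

```text
time_s: 24.63
position: [0.6526, 0.2139, 0.0256]
orientation: [180.0, 0.0, 95.0]
force: [-0.0, 1.0, 0.5]
gripper_width: 0.0801
gripper_force: 0.0
```

Call:
send_rows:
  steps:
    - [[0, 0, 0, 0], [0, 0, 0, 0], [0, 0, 0, 0], [0, 0, 0, 0], [0, 0, 0, 0], [0, 0, 0, 0], [0, 0, 0, 0], [0, 0, 0, 0]]
  grip: 1
  newtons: 25

```text
time_s: 25.3
position: [0.6527, 0.2138, 0.0258]
orientation: [180.0, -0.0, 95.0]
force: [0.0, 0.7, 1.6]
gripper_width: 0.0409
gripper_force: 25.0
```

Call:
send_rows:
  steps:
    - [[0, 0, 0, 0], [0, 0, 0, 0], [0, 0, -0.5, 0], [0, 0, -1.5, 0], [0, 0, -3.5, 0], [0, 0, -5.5, 0], [0, 0, -7, 0], [0, 0, -7, 0]]

```text
time_s: 25.97
position: [0.6546, 0.2138, 0.0995]
orientation: [179.7, -0.0, 95.0]
force: [0.8, -0.2, -1.1]
gripper_width: 0.0414
gripper_force: 25.0
```

```bash
python3 - <<'E'
from h import *
a=np.radians(95.2); C=np.array([.6305,.002]); yd=np.array([np.cos(a),np.sin(a)])
print(C+.036*yd,C-.036*yd)
go(*(C+.036*yd),.095,95.2)
E
```

```text
[0.62723723 0.03785184] [ 0.63376277 -0.03385184]
t 26.0 [0.6546 0.2138 0.0995] [179.7  -0.   95. ] w 0.0414 F 24.99748401576653 -> shift [-17.29  -4.26   0.41] twist -0.004
```

Call:
send_rows:
  steps:
    - [[-1.2, -0.3, 0, 0], [-4, -1, 0, 0], [-7, -1.7, 0, 0], [-10, -2.4, 0, 0], [-13, -3.1, 0, 0], [-15.7, -3.8, 0, 0], [-17.1, -4.1, 0, 0], [-17.3, -4.15, 0, 0]]

```text
time_s: 26.63
position: [0.6245, 0.0326, 0.095]
orientation: [-179.9, 0.1, 94.6]
force: [0.2, -0.3, -0.9]
gripper_width: 0.0414
gripper_force: 25.0
```

Call:
send_rows:
  steps:
    - [[0, 0, 0, 0], [0, 0, 0, 0], [0, 0, 0, 0]]

```text
time_s: 26.88
position: [0.6261, 0.0407, 0.0949]
orientation: [-180.0, -0.1, 95.2]
force: [0.2, -0.2, -1.1]
gripper_width: 0.0412
gripper_force: 25.0
```

```bash
python3 - <<'E'
from h import *
go(.6272,.0379,.0305,95.2)
c=snap('side','s5.png')
cv2.imwrite('pics/m5.png',cv2.resize(cv2.imread('pics/s5.png')[120:260,260:440],(540,420)))
E
```

```text
t 26.9 [0.6261 0.0407 0.0949] [-1.80e+02 -1.00e-01  9.52e+01] w 0.0412 F 24.997630587313324 -> shift [-0.3   0.08  6.44] twist -0.000
```

View pics/m5.png

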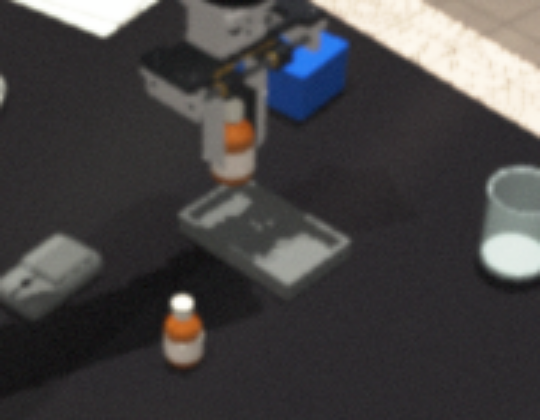

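The large bottle hangs upright in the gripper at (235,160), over the left bay of the grey tray. The small bottle stands at (183,333). I lower it now.

Call:
send_rows:
  steps:
    - [[-0.15, 0.1, 1, 0], [-0.2, 0.1, 2.5, 0], [-0.2, 0.1, 4, 0], [-0.2, 0.1, 5, 0], [-0.2, 0.1, 5.7, 0], [-0.2, 0.1, 6.1, 0], [-0.2, 0.1, 6.3, 0], [-0.2, 0.1, 6.4, 0]]

```text
time_s: 27.6
position: [0.6274, 0.0359, 0.0314]
orientation: [180.0, 0.0, 95.0]
force: [-0.3, 0.7, -0.0]
gripper_width: 0.0412
gripper_force: 25.0
```

Call:
send_rows:
  steps:
    - [[0, 0, 0, 0], [0, 0, 0, 0], [0, 0, 0, 0]]

```text
time_s: 27.85
position: [0.6276, 0.0359, 0.032]
orientation: [179.9, -0.0, 95.0]
force: [-1.7, 0.1, -1.5]
gripper_width: 0.041
gripper_force: 25.0
```

Call:
send_rows:
  steps:
    - [[0, 0, 0.05, 0], [0, 0, 0.1, 0], [0, 0, 0.15, 0], [0, 0, 0.15, 0]]

```text
time_s: 28.18
position: [0.6274, 0.0359, 0.0307]
orientation: [180.0, -0.0, 95.0]
force: [-1.4, 0.2, 4.6]
gripper_width: 0.0414
gripper_force: 25.0
```

Call:
send_rows:
  steps:
    - [[0, 0, 0, 0], [0, 0, 0, 0], [0, 0, 0, 0], [0, 0, 0, 0], [0, 0, 0, 0], [0, 0, 0, 0], [0, 0, 0, 0]]
  grip: -0.7

```text
time_s: 28.77
position: [0.6271, 0.0359, 0.0299]
orientation: [-180.0, 0.0, 95.0]
force: [-0.5, -0.5, 0.5]
gripper_width: 0.0791
gripper_force: 0.0
```

Call:
send_rows:
  steps:
    - [[0, 0, -0.5, 0], [0, 0, -1.5, 0], [0, 0, -4, 0], [0, 0, -7, 0], [0, 0, -9.5, 0], [0, 0, -10.8, 0], [0, 0, -11, 0], [0, 0, -11, 0]]

```text
time_s: 29.43
position: [0.6275, 0.0361, 0.1407]
orientation: [179.9, -0.0, 95.0]
force: [-0.5, -0.8, -0.4]
gripper_width: 0.08
gripper_force: 0.0
```

```bash
python3 - <<'E'
from h import *
go(.471,-.070,.14,95.2)
E
```

```text
t 29.4 [0.6275 0.0361 0.1407] [179.9  -0.   95. ] w 0.0800 F 0.0 -> shift [ -9.21 -16.51   0.04] twist -0.004
```

Call:
send_rows:
  steps:
    - [[-0.6, -1.1, 0, 0], [-2, -3.6, 0, 0], [-3.6, -6.5, 0, 0], [-5.2, -9.4, 0, 0], [-6.8, -12.3, 0, 0], [-8.3, -14.9, 0, 0], [-9.2, -16.5, 0, 0], [-9.2, -16.5, 0, 0]]

```text
time_s: 30.1
position: [0.4656, -0.0722, 0.1388]
orientation: [-179.7, -0.0, 94.7]
force: [-0.6, 0.8, 0.2]
gripper_width: 0.0799
gripper_force: 0.0
```

Call:
send_rows:
  steps:
    - [[0, 0, 0, 0], [0, 0, 0, 0]]

```text
time_s: 30.27
position: [0.4714, -0.0693, 0.1393]
orientation: [-180.0, -0.0, 95.0]
force: [0.2, -0.3, -0.7]
gripper_width: 0.0799
gripper_force: 0.0
```

```bash
python3 - <<'E'
from h import *
c=snap('top','t6.png'); s=snap('side','s6.png')
for n,x0,z in (('bottle_small',(.471,-.07),0),('bottle_large',(.628,.037),.005)):
 for cam,k in (('top',c),('side',s)):
  for m in arm.masks_of(cam,n)[:2]:
    print(n,cam,m['confidence'],fit([(k,m['region'].astype(np.float32))],n,x0,z))
go(.471,-.07,.021,95.2)
cv2.imwrite('pics/m6.png',np.hstack([cv2.resize(cv2.imread('pics/t6.png')[120:240,240:360],(400,400)),cv2.resize(cv2.imread('pics/s6.png')[140:260,270:390],(400,400))]))
E
```

```text
bottle_small side 0.81 (array([ 0.4742, -0.0665]), np.float64(0.139))
bottle_large top 0.58 (array([0.6228, 0.0359]), np.float64(0.099))
bottle_large side 0.46 (array([0.6285, 0.0363]), np.float64(0.42))
t 30.6 [ 0.4712 -0.0696  0.1397] [-180.    0.   95.] w 0.0798 F 0.0 -> shift [-0.03 -0.02 11.87] twist -0.003
```

View pics/m6.png

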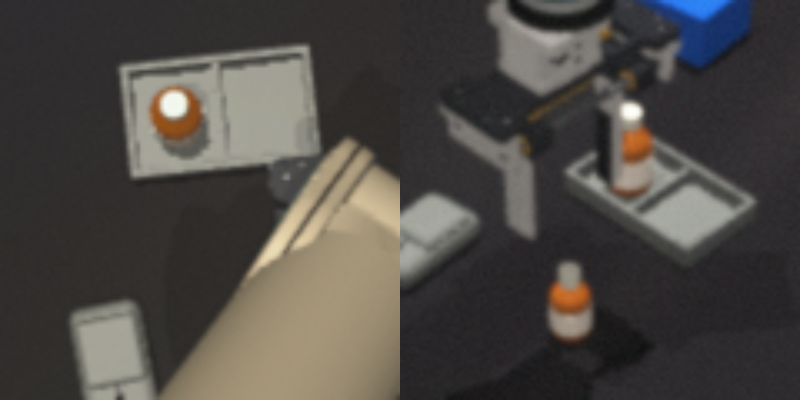

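The large bottle stands upright in the left bay, at (177,115) in the top crop. The small bottle is at (570,310) in the side crop, below the gripper. Next I grasp it.

Call:
send_rows:
  steps:
    - [[0.1, 0.1, 2, 0], [0.1, 0.1, 4.5, 0], [0.1, 0.1, 7, 0], [0.1, 0.1, 9.3, 0], [0.1, 0.1, 10.8, 0], [0.1, 0.1, 11.6, 0], [0.1, 0.1, 11.9, 0], [0.1, 0.1, 11.9, 0]]

```text
time_s: 31.23
position: [0.4717, -0.0691, 0.0207]
orientation: [-180.0, -0.0, 95.0]
force: [-0.0, 0.2, 0.7]
gripper_width: 0.0799
gripper_force: 0.0
```

Call:
send_rows:
  steps:
    - [[0, 0, 0, 0], [0, 0, 0, 0], [0, 0, 0, 0], [0, 0, 0, 0], [0, 0, 0, 0], [0, 0, 0, 0], [0, 0, 0, 0], [0, 0, 0, 0]]
  grip: 1
  newtons: 25

```text
time_s: 31.9
position: [0.4722, -0.069, 0.0211]
orientation: [179.9, 0.0, 95.0]
force: [0.5, 0.1, 1.5]
gripper_width: 0.0335
gripper_force: 25.0
```

Call:
send_rows:
  steps:
    - [[0, 0, 0, 0], [0, 0, 0, 0], [0, 0, -0.5, 0], [0, 0, -1.5, 0], [0, 0, -3.5, 0], [0, 0, -5.5, 0], [0, 0, -7, 0], [0, 0, -7, 0]]

```text
time_s: 32.57
position: [0.4728, -0.0694, 0.0931]
orientation: [179.8, 0.0, 95.0]
force: [0.5, -0.5, -1.0]
gripper_width: 0.0329
gripper_force: 25.0
```

```bash
python3 - <<'E'
from h import *
go(.634,-.034,.09,95.2)
E
```

```text
t 32.6 [ 0.4728 -0.0694  0.0931] [179.8   0.   95. ] w 0.0329 F 24.99381679255748 -> shift [ 2.13 16.37  0.37] twist -0.004
```

Call:
send_rows:
  steps:
    - [[0.1, 1, 0, 0], [0.4, 3.5, 0, 0], [0.8, 6.3, 0, 0], [1.2, 9.1, 0, 0], [1.6, 12, 0, 0], [1.9, 14.6, 0, 0], [2.1, 16.2, 0, 0], [2.1, 16.4, 0, 0]]

```text
time_s: 33.23
position: [0.6362, -0.0319, 0.0888]
orientation: [180.0, -0.0, 95.2]
force: [1.4, 1.0, -1.2]
gripper_width: 0.0331
gripper_force: 25.0
```

Call:
send_rows:
  steps:
    - [[0, 0, 0, 0], [0, 0, 0, 0], [0, 0, 0, 0]]

```text
time_s: 33.48
position: [0.6316, -0.0344, 0.0903]
orientation: [-179.9, -0.0, 94.9]
force: [-0.1, 0.2, -1.1]
gripper_width: 0.0331
gripper_force: 25.0
```

```bash
python3 - <<'E'
from h import *
go(.634,-.034,.0255,95.2)
E
```

```text
t 33.5 [ 0.6316 -0.0344  0.0903] [-179.9   -0.    94.9] w 0.0331 F 24.99374862672994 -> shift [0.01 0.25 6.48] twist -0.005
```

Call:
send_rows:
  steps:
    - [[0, 0, 1, 0], [0, 0, 2.5, 0], [0, 0, 4, 0], [0, 0, 5, 0], [0, 0, 5.7, 0], [0, 0, 6.1, 0], [0, 0, 6.3, 0], [0, 0, 6.45, 0]]

```text
time_s: 34.15
position: [0.6335, -0.034, 0.0265]
orientation: [180.0, 0.0, 95.0]
force: [-0.5, 0.3, -1.3]
gripper_width: 0.0334
gripper_force: 25.0
```

Call:
send_rows:
  steps:
    - [[0, 0, 0, 0], [0, 0, 0.05, 0], [0, 0, 0.1, 0], [0, 0, 0.1, 0]]

```text
time_s: 34.48
position: [0.6337, -0.0339, 0.0262]
orientation: [179.9, 0.0, 95.0]
force: [0.3, 0.7, 3.3]
gripper_width: 0.0332
gripper_force: 25.0
```

Contact felt, so I release and lift clear.

Call:
send_rows:
  steps:
    - [[0, 0, 0, 0], [0, 0, 0, 0], [0, 0, 0, 0], [0, 0, 0, 0], [0, 0, 0, 0], [0, 0, 0, 0], [0, 0, 0, 0]]
  grip: -0.7

```text
time_s: 35.07
position: [0.6333, -0.0338, 0.0254]
orientation: [-180.0, -0.0, 95.0]
force: [0.5, -0.2, 0.0]
gripper_width: 0.0766
gripper_force: 0.0
```

Call:
send_rows:
  steps:
    - [[0, 0, -0.5, 0], [0, 0, -1.5, 0], [0, 0, -4, 0], [0, 0, -7, 0], [0, 0, -10, 0], [0, 0, -13, 0], [0, 0, -16, 0], [0, 0, -17, 0]]

```text
time_s: 35.73
position: [0.6357, -0.0349, 0.2011]
orientation: [179.6, 0.1, 95.0]
force: [0.5, -1.3, 0.1]
gripper_width: 0.0801
gripper_force: 0.0
```

Call:
send_rows:
  steps:
    - [[-1, -1.5, 0, 0], [-3.5, -3, 0, 0], [-7, -4.5, 0, 0], [-10.5, -6, 0, 0], [-14, -7.5, 0, 0], [-17, -9, 0, 0], [-18, -9.5, 0, 0], [-18, -9.5, 0, 0]]

```text
time_s: 36.4
position: [0.5522, -0.2255, 0.196]
orientation: [-180.0, 0.1, 94.6]
force: [-0.6, 1.4, -0.1]
gripper_width: 0.08
gripper_force: 0.0
```

```bash
python3 - <<'E'
from h import *
c=snap('top','t7.png'); s=snap('side','s7.png')
for n,x0,z in (('bottle_small',(.634,-.034),.005),('bottle_large',(.628,.037),.005),('valve',(.52,.408),.003)):
 for cam,k in (('top',c),('side',s)):
  for m in arm.masks_of(cam,n)[:1]:
    print(n,cam,m['confidence'],fit([(k,m['region'].astype(np.float32))],n,x0,z))
go(.471,-.07,.021,95.2)
cv2.imwrite('pics/m7.png',np.hstack([cv2.resize(cv2.imread('pics/t7.png')[100:300],(400,400*200//640)).repeat(1,0) if 0 else cv2.resize(cv2.imread('pics/t7.png')[100:260,130:370],(450,300)),cv2.resize(cv2.imread('pics/s7.png')[130:250,220:360],(350,300))]))
E
```

```text
bottle_small top 0.66 (array([ 0.6301, -0.0349]), np.float64(0.087))
bottle_small side 0.65 (array([ 0.6351, -0.0305]), np.float64(0.232))
bottle_large top 0.7 (array([0.6241, 0.0366]), np.float64(0.078))
bottle_large side 0.7 (array([0.6257, 0.0366]), np.float64(0.117))
valve top 0.43 (array([0.5173, 0.406 ]), np.float64(0.119))
valve side 0.6 (array([0.5229, 0.4104]), np.float64(0.328))
t 36.8 [ 0.555  -0.2197  0.1953] [-180.    -0.    95.1] w 0.0795 F 0.0 -> shift [15.65 -7.02 17.44] twist -0.001
```

View pics/m7.png

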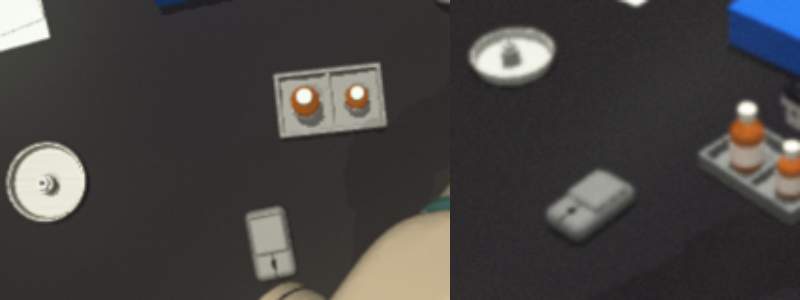

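View pics/s7.png

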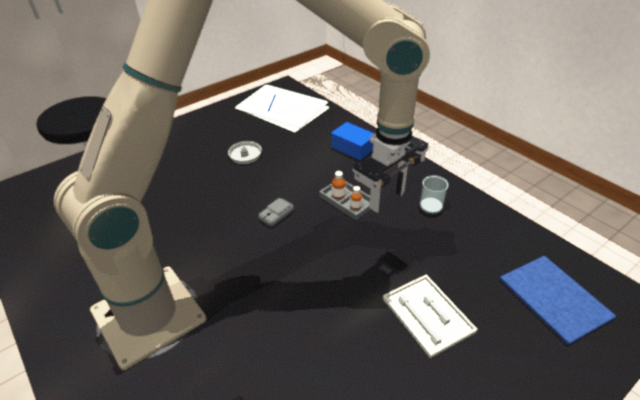

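The side view shows both bottles upright, one per bay at (338,185) and (355,198). The valve is in the dish at (244,152) and both columns are in the white tray at (419,320) and (436,309). The mouse has not moved from (277,211), and the gripper is clear of everything, so I hand in.

```bash
python3 -c "
from station import arm
print(arm.job_done())"
```

```text
the job is handed in; nothing more can be done
None
```

I placed all five items as asked and handed the job in at about 37 s of the 125 s limit. The last pictures show them in place and the mouse unmoved; no verdict came back.

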